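Seat the specimen plate on the copy stand's three-ball focusing mount

ROBOT

A 6-joint arm with a two-finger parallel gripper is mounted at the origin on the work surface. World frame = base frame: x ahead of the robot, y to its left, z up, the work surface at z = 0. Lengths are in m, angles in rad, forces in N, time in s.
With the tool pointing down it reaches from about 0.325 to 0.9 m from the base axis. Payload 6.1 kg.
Tool frame: the origin (TCP) lies at the very end of the fingers, on their centre line; the grasp point (between the pads) lies 19 mm behind it; z points along the fingers, y is the direction in which the jaws open and shut (so a half turn about z gives the same grasp; the last joint's range is limited). The gripper opens to 85 mm and grips with 20 to 120 N. Pads are 22 mm wide; open, the fingers measure 114 mm over their backs; the gripper's body (76 mm by 85 mm) begins 54 mm behind the grasp point. The pads swing forward as they close: fully open they stand 13 mm farther back than shut.
Start: joints at [1.184, 0.22, 1.526, -0, 1.395, -0.126], TCP at [0.161, 0.604, 0.231] pointing down, gripper open.
Joint ranges: [-2.98, 2.98], [-0.91, 2.08], [0.09, 2.57], [-1.24, 4.39], [0.2, 2.65], [-2.68, 2.68]. Speed limits (rad/s): [2.57, 2.57, 3.01, 3.14, 3.14, 3.14].

INTERFACE

Orientations are given as a rotation vector (axis times angle).
In Python, from rig import env gives the robot as it stands.
- The arm moves only by the shell command python3 -m jog 'ROWS'. ROWS is JSON, a list of rows, each a list of 7 numbers: the shift along the tool's x, y, z in mm, then the turn, a rotation vector about the tool's x, y, z in rad, then the gripper's target within -1 to 1 (shut at 1, half-way at 0, fully open at -1). In form: [[dx, dy, dz, ax, ay, az, jaw], ...]. A call has 1 to 20 rows; each row shifts and turns the commanded pose from where the row before left it, along the tool's axes as they then stand; what a row does not reach is not made up. A row lasts 1/8 s, in which the tool goes at most 62.5 mm and 10.7 degrees, less where a joint would pass 70% of its speed; a pose out of reach is approached as far as the arm can. A call is refused whole if a number of a shift passes 62.5 or a number of a turn 0.188, either way. A call with a gripper value outside its range is refused whole. The fingers move at their own pace and stop on an object; the grip force is fixed at half the most. Time passes only in rows, so rows that do not move let the fingers close. It gives the time, the measured TCP pose, the force and the opening at its end, in the units of the state.
- env.state(): the state, without advancing time (a new reading comes with each control period).
- env.snapshot(name): name is "scene" or "top" or "wrist"; returns the picture (400x640x3 uint8, red, green, blue); there is no depth.
- env.camera_info(name): a dict with "fx", "fy", "cx", "cy" (pixels), "position" and "rotation" of the camera in the world; the wrist camera has in their place "T_tool_cam" (4x4, takes a point from camera to tool coordinates, whose origin is the TCP and whose axes are the flange's). Camera axes: x right, y down, z forward; pixel columns grow to the right and rows downward; lengths in m; the calibration is good to about 2 mm. A picture is of the moment at which its call begins: read the wrist's pose just before it. camera_info takes no time and is no camera call.
- env.finish_job(): hands the job in, once; it reports no verdict.
Trained networks look in the newest picture that a camera, given by its name, has taken for a name from the list of things; names that differ only in an ending like _2 or _b are one class to them, and where a whole thing is asked for, a point or a joint stands for the part that bears it (a point fixed in the world has none). Each returns a list of dicts, best first, with "p" (0 to 1); they miss things now and then, are a little off and sometimes report something else, mostly with a low value. They report only what shows in the picture. A call takes as long as a camera call.
- env.search_frame(camera, target): "at" ([x, y, z] in m, in world coordinates, good to about 4 mm: the middle of the surface that is visible of it).
- env.masks_of(camera, target): "mask" (400x640 bool, what is visible of it).
- env.mark_of(camera, target): "at" ([x, y, z] in m, in world coordinates, good to about 4 mm: a listed point, or the origin of a listed thing).
The state is a dict: "time": time; "joint_pos": joint angles; "qd": joint speeds; "tau": joint torques, N m; "position": TCP position; "tool_rot": TCP orientation; "wrist_force": force on the tool from outside, world axes, zero at the start; "torque": the same for the moment, N m; "grip_width": finger opening in m.
Only numpy, scipy, OpenCV 4.12 (cv2) and the standard library are available. Lean on these libraries where they do the work, as an engineer would, in place of code of your own. Each camera call takes 0.05 s, during which the arm holds its last target. There are 200 camera calls.

TASK

Pick up the specimen plate by its upright black block, lower it gently onto the three-ball focusing mount with its tongue pointing the same way as the mount's tongue, and press it down between the two spring plungers until both snap over its rounded edges and pull it fully home and level on the balls. The mount's height is wherever its jack was last left, so feel for it and press no harder than the springs need: ramming or dropping the plate (more than about 35 N of push) spoils the balls. Let go of the plate, and leave the other things on the bench where they are.

Things in the scene. Friction and masses are not known exactly. Their poses are not given: they have to be found in the camera images.
- plate: Loose aluminium specimen plate, 0.20 to 0.33 kg. Origin: plan centre, level with its lowest parts (rods underneath): z = 0 when it stands on the table; x towards its tongue, z up. Slab 90 mm (x) by 84 mm (y), z = 7 to 17 mm. The edges at y = +-42 mm are full-round bars along x, 5 mm radius, axis at y = +-37, z = 12 mm. Tongue 30 mm wide, x = 45 to 62 mm.
- plate_tip (a point): end of the plate's tongue, 62 mm ahead (+x) of the plate's origin, at z = 12 mm
- plate_block (a point): centre of the top of the plate's black grip block, 62 mm above the plate's origin. The block is 22 mm (x) by 40 mm (y) and rises from z = 17 to 62 mm at the plate's middle; a copper disc, the exhibit, is let in flush in its top.
- plate_rods (a point): origin level, on the plate's axis. Around it under the slab are three pairs of steel rods, 8 mm thick, axes 17 mm apart and at z = 4 mm, running radially at 0 and +-120 degrees from x, centred 32 mm out. Each pair straddles one ball of the mount. Let go while it lies only on the two rollers, the plate tips over.
- mount: Fixed focusing mount. Origin: centre of the underside of its foot, on the table; x towards its deck's tongue, y left, z up. Grey foot 130 mm (x) by 160 mm (y) by 12 mm; above it on a jack an aluminium deck 110 by 150 by 10 mm with a tongue 30 mm wide out to x = 77 mm. The deck's underside is 40 to 76 mm above the table, wherever the jack was left: not measured. Pushing does not move the jack.
- mount_low (a point): where the plate's origin would be when home if the jack were at its lowest (64.5 mm above the table, on the mount's axis). Really home is 0 to 36 mm above it, same yaw: 24.5 mm above the deck's underside, the rod pairs on three fixed steel balls (8 mm radius, 32 mm out at 0 and +-120 degrees from the mount's x, centres 20 mm above the deck's underside).
- mount_tip (a point): point fixed to the mount's foot, 62 mm ahead (+x) of the mount's origin and 40 mm above the table: the end of the plate's tongue lies over it (in plan) when home
- mount_posts (a point): on the mount's axis, 85 mm above the table, midway between two dark posts at the mount's y = +-64 mm, each 22 mm (x) by 20 mm (y), tops 50 mm above the deck's underside (90 to 126 mm above the table). Each holds a spring plunger pointing inwards, whose nose is a free-turning roller of 5 mm radius centred 41.5 mm above the deck's underside.
- plunger_left (a joint): travel (m) of the plunger on the mount's +y side. 0 = fully out, nose centre 42 mm from the mount's middle; grows outwards, at most 0.008. A level plate meets the noses 13.7 mm above home; the push is largest there (10 to 18 N for both) and nil 5 mm above home (reads 0.004 to 0.005); below that the noses pull the plate down, about 10 N; home reads 0.002 to 0.003. Preload 5 N, 0.9 N/mm.
- plunger_right (a joint): the same for the plunger on the mount's -y side
- tape: bystander: roll of yellow tape lying flat, 60 mm across, 19 mm high; origin under its centre
- tweezers: bystander: steel tweezers lying flat along their x, 110 mm long, 6 mm high; origin under the middle
- magnifier: bystander: magnifying glass lying flat, rim 68 mm across, handle to its -x, 155 mm long in all; origin under the lens's centre
- marker: bystander: white marker pen lying along its x, 120 mm long, 14 mm thick; origin under its middle
- sample_jar: bystander: clear jar, 48 mm across, 60 mm high; origin under its centre
- tent: bystander: blank white folded evidence marker standing like a tent, 70 mm deep, 60 mm wide, 65 mm high; origin under its middle
- scale_block: bystander: steel scale block 100 x 30 x 12 mm lying flat; origin under its centre

How it is judged:
On the way:
1. the plate is lifted clear of the table (height (world z) of plate above 0.045 m), for 0.1 s.
At the end, for the whole second after the job is handed in: The plate rests on the mount, let go and still: its origin within 2.5 mm of the mount's in plan, the end of its tongue within 4 mm in plan of the mark for it, level within 0.025 rad, and both plungers snapped over its edges (each reading 0.0012 to 0.0036 m) (horizontal distance between plate and mount below 0.0025 m and horizontal distance between plate_tip and mount_tip below 0.004 m and angle between plate's own z axis and vertical below 0.025 rad and value of joint plunger_left between 0.0012 and 0.0036 m and value of joint plunger_right between 0.0012 and 0.0036 m and contact force between plate and mount above 1 N and linear speed of plate below 0.01 m/s and angular speed of plate below 0.05 rad/s); the robot touches nothing.
It fails at once if the plate is forced or dropped onto the mount (the contact forces on balls and plungers add up to more than 70 N: a push of some 35 N on the seated plate; about 30 to 50 N is the springs alone) (contact force between plate and mount above 70 N).
It fails at once if another thing on the bench is shifted by more than 25 mm (distance of any of tape, tweezers, magnifier, marker, sample_jar, tent, scale_block from where it was at the start of the episode above 0.025 m).
It also fails if it takes over 42 s, if anything falls off the work surface, if the arm or the gripper's body presses on something with over 40 N, if the wrist force passes 120 N, or if a joint passes its speed limit or range.

## Working session

There is one attempt and no reset: what is moved stays moved. The work goes in short steps, Python scripts to look and compute and a shell command to move; the robot and the scene stay as the last step left them, time stands still between calls to the robot, and variables do not carry over. Pictures are saved under pics/ and viewed, about 8 in all and at most 12, crops included, and the job is handed in when it is done.

```bash
mkdir -p pics; python3 - <<'E'
from rig import env
import cv2,numpy as np
s=env.state();print({k:np.round(v,3) for k,v in s.items()})
for c in ["top","scene"]:
    im=env.snapshot(c);cv2.imwrite(f"pics/{c}1.png",im[:,:,::-1])
    i=env.camera_info(c);print(c,{k:np.round(v,3).tolist() for k,v in i.items()})
    for n in ["plate","plate_tip","plate_block","plate_rods","mount","mount_low","mount_tip","mount_posts","tape","tweezers","magnifier","marker","sample_jar","tent","scale_block"]:
        r=env.mark_of(c,n);print(c,n,[(np.round(d["at"],3).tolist(),round(d["p"],2)) for d in r[:2]])
print(env.state()["time"])
E
```

```text
{'time': np.float64(0.0), 'joint_pos': array([ 1.184,  0.221,  1.528, -0.   ,  1.395, -0.126]), 'qd': array([ 0.   ,  0.   ,  0.002,  0.001,  0.   , -0.   ]), 'tau': array([-0.0000e+00, -4.9691e+01, -3.8940e+01, -0.0000e+00,  1.1000e-02,
        0.0000e+00]), 'position': array([0.161, 0.603, 0.23 ]), 'tool_rot': array([-4.080e-01, -3.114e+00,  3.000e-03]), 'wrist_force': array([ 0.221,  0.293, -0.462]), 'torque': array([0.025, 0.005, 0.024]), 'grip_width': np.float64(0.085)}
top {'fx': 387.395, 'fy': 387.395, 'cx': 316.35, 'cy': 197.14, 'position': [0.377, -0.019, 0.995], 'rotation': [-2.193, 2.015, -0.215]}
top plate [([0.539, 0.172, 0.002], 0.78), ([0.544, -0.162, 0.064], 0.36)]
top plate_tip [([0.588, 0.137, 0.012], 0.84)]
top plate_block [([0.543, 0.176, 0.062], 0.96), ([0.591, 0.138, 0.012], 0.42)]
top plate_rods [([0.541, 0.178, -0.001], 0.89)]
top mount [([0.546, -0.16, -0.003], 0.83)]
top mount_low [([0.541, -0.163, 0.065], 0.85)]
top mount_tip [([0.603, -0.155, 0.039], 0.84)]
top mount_posts [([0.546, -0.164, 0.085], 0.66)]
top tape [([0.727, 0.031, -0.002], 0.67)]
top tweez
[... 413 characters left out ...]
), ([0.593, 0.138, 0.014], 0.61)]
scene plate_tip [([0.592, 0.14, 0.011], 0.89)]
scene plate_block [([0.54, 0.175, 0.063], 0.98)]
scene plate_rods [([0.544, 0.173, -0.0], 0.66)]
scene mount [([0.544, -0.162, 0.004], 0.97)]
scene mount_low [([0.547, -0.167, 0.065], 0.8)]
scene mount_tip [([0.605, -0.159, 0.044], 0.82)]
scene mount_posts [([0.544, -0.164, 0.086], 0.86)]
scene tape [([0.726, 0.033, -0.0], 0.48)]
scene tweezers [([0.4, -0.004, 0.002], 0.53)]
scene magnifier [([0.53, 0.375, 0.001], 0.59)]
scene marker [([0.561, -0.001, 0.005], 0.71)]
scene sample_jar [([0.737, -0.142, 0.001], 0.52)]
scene tent [([0.565, -0.421, -0.002], 0.86)]
scene scale_block [([0.736, 0.227, 0.001], 0.59)]
1.6
```

View pics/top1.png

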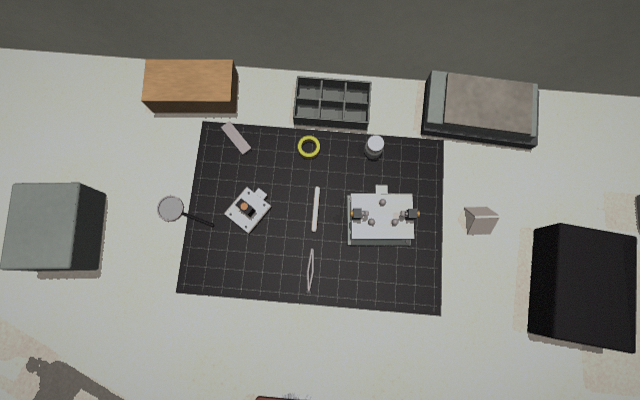

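View pics/scene1.png

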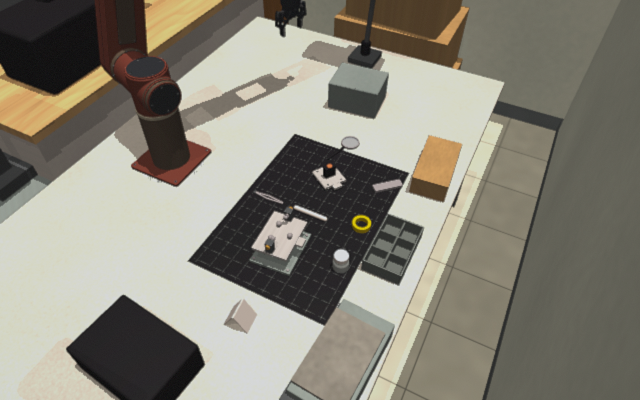

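```bash
cat > h.py <<'E'
from rig import env
import numpy as np, cv2
from scipy.spatial.transform import Rotation as R
def yaw_y(r): y=r.as_matrix()[:,1]; return np.arctan2(y[1],y[0])
def plan(p,yaw,n,jaw=-1,start=None):
    "rows to TCP p with tool y at world yaw, tool down"
    s=env.state(); q=np.array(s['position']); r=R.from_rotvec(s['tool_rot'])
    # down pose with tool y at yaw: y=(c,s,0), z=(0,0,-1), x=y x z
    y=np.array([np.cos(yaw),np.sin(yaw),0]);z=np.array([0,0,-1.]);x=np.cross(y,z)
    g=R.from_matrix(np.c_[x,y,z]); w=(r.inv()*g).as_rotvec()
    print("turn total",w.round(3))
    for k in range(n):
        print([*np.round(r.inv().apply((np.array(p)-q)/n)*1000,1),*np.round(w/n,4),jaw]); r=r*R.from_rotvec(w/n)
def st():
    s=env.state();print('t',round(float(s['time']),2),'p',np.round(s['position'],4),'rot',np.round(s['tool_rot'],4),'yaw',round(float(np.degrees(yaw_y(R.from_rotvec(s['tool_rot'])))),2),'F',np.round(s['wrist_force'],1),'w',round(float(s['grip_width']),4))
def cam(name):
    i=env.camera_info(name); 
    K=np.array([[i['fx'],0,i['cx']],[0,i['fy'],i['cy']],[0,0,1]])
    if 'T_tool_cam' in i:
        s=env.state();T=np.eye(4);T[:3,:3]=R.from_rotvec(s['tool_rot']).as_matrix();T[:3,3]=s['position'];T=T@np.array(i['T_tool_cam'])
    else:
        T=np.eye(4);rr=np.array(i['rotation']);T[:3,:3]=R.from_rotvec(rr).as_matrix() if rr.size==3 else rr;T[:3,3]=i['position']
    return K,T
def ray(K,T,uv,z):
    d=T[:3,:3]@np.linalg.solve(K,[uv[0],uv[1],1]);return T[:3,3]+d*(z-T[2,3])/d[2]
def proj(K,T,P):
    c=np.linalg.inv(T)@np.append(P,1);u=K@c[:3];return u[:2]/u[2]
E
python3 - <<'E'
from h import *
print(np.round(env.camera_info('wrist')['T_tool_cam'],3), env.camera_info('wrist')['fx'])
plan([.541,.175,.23],np.radians(-36.5),11)
E
```

```text
[[ 0.    -0.953 -0.302  0.077]
 [ 1.    -0.     0.     0.001]
 [-0.    -0.302  0.953 -0.143]
 [ 0.     0.     0.     1.   ]] 354.3962557435908
turn total [ 0.    -0.     1.947]
[np.float64(-43.4), np.float64(-28.8), np.float64(0.1), np.float64(0.0), np.float64(-0.0), np.float64(0.177), -1]
[np.float64(-47.8), np.float64(-20.7), np.float64(0.1), np.float64(0.0), np.float64(-0.0), np.float64(0.177), -1]
[np.float64(-50.7), np.float64(-11.9), np.float64(0.1), np.float64(0.0), np.float64(-0.0), np.float64(0.177), -1]
[np.float64(-52.0), np.float64(-2.8), np.float64(0.1), np.float64(0.0), np.float64(-0.0), np.float64(0.177), -1]
[np.float64(-51.7), np.float64(6.4), np.float64(0.1), np.float64(0.0), np.float64(-0.0), np.float64(0.177), -1]
[np.float64(-49.8), np.float64(15.4), np.float64(0.1), np.float64(0.0), np.float64(-0.0), np.float64(0.177), -1]
[np.float64(-46.3), np.float64(23.9), np.float64(0.1), np.float64(0.0), np.float64(-0.0), np.float64(0.177), -1]
[np.float64(-41.3), np.float64(31.7), np.float64(0.1), np.float64(0.0), np.float64(-0.0), np.float64(0.177), -1]
[np.float64(-35.1), np.float64(38.5), np.float64(0.1), np.float64(0.0), np.float64(-0.0), np.float64(0.177), -1]
[np.float64(-27.8), np.float64(44.0), np.float64(0.1), np.float64(0.0), np.float64(-0.0), np.float64(0.177), -1]
[np.float64(-19.6), np.float64(48.3), np.float64(0.1), np.float64(0.0), np.float64(-0.0), np.float64(0.177), -1]
```

```bash
python3 - <<'E'
from h import *
plan([.545,-.163,.26],np.radians(4),15)
E
```

```text
turn total [ 0.   -0.    1.24]
[np.float64(-37.9), np.float64(-42.8), np.float64(-1.9), np.float64(0.0), np.float64(-0.0), np.float64(0.0827), -1]
[np.float64(-41.3), np.float64(-39.5), np.float64(-1.9), np.float64(0.0), np.float64(-0.0), np.float64(0.0827), -1]
[np.float64(-44.4), np.float64(-36.0), np.float64(-1.9), np.float64(0.0), np.float64(-0.0), np.float64(0.0827), -1]
[np.float64(-47.3), np.float64(-32.2), np.float64(-1.9), np.float64(0.0), np.float64(-0.0), np.float64(0.0827), -1]
[np.float64(-49.7), np.float64(-28.2), np.float64(-1.9), np.float64(0.0), np.float64(-0.0), np.float64(0.0827), -1]
[np.float64(-51.9), np.float64(-24.0), np.float64(-1.9), np.float64(0.0), np.float64(-0.0), np.float64(0.0827), -1]
[np.float64(-53.7), np.float64(-19.6), np.float64(-1.9), np.float64(0.0), np.float64(-0.0), np.float64(0.0827), -1]
[np.float64(-55.1), np.float64(-15.1), np.float64(-1.9), np.float64(0.0), np.float64(-0.0), np.float64(0.0827), -1]
[np.float64(-56.2), np.float64(-10.5), np.float64(-1.9), np.float64(0.0), np.float64(-0.0), np.float64(0.0827), -1]
[np.float64(-56.9), np.float64(-5.8), np.float64(-1.9), np.float64(0.0), np.float64(-0.0), np.float64(0.0827), -1]
[np.float64(-57.2), np.float64(-1.1), np.float64(-1.9), np.float64(0.0), np.float64(-0.0), np.float64(0.0827), -1]
[np.float64(-57.1), np.float64(3.6), np.float64(-1.9), np.float64(0.0), np.float64(-0.0), np.float64(0.0827), -1]
[np.float64(-56.6), np.float64(8.3), np.float64(-1.9), np.float64(0.0), np.float64(-0.0), np.float64(0.0827), -1]
[np.float64(-55.7), np.float64(13.0), np.float64(-1.9), np.float64(0.0), np.float64(-0.0), np.float64(0.0827), -1]
[np.float64(-54.4), np.float64(17.5), np.float64(-1.9), np.float64(0.0), np.float64(-0.0), np.float64(0.0827), -1]
```

```bash
python3 -m jog '[[-38,-43,-2,0,0,0.083,-1],[-41,-40,-2,0,0,0.083,-1],[-44,-36,-2,0,0,0.083,-1],[-47,-32,-2,0,0,0.083,-1],[-50,-28,-2,0,0,0.083,-1],[-52,-24,-2,0,0,0.083,-1],[-54,-20,-2,0,0,0.083,-1],[-55,-15,-2,0,0,0.083,-1],[-56,-10,-2,0,0,0.083,-1],[-57,-6,-2,0,0,0.083,-1],[-57,-1,-2,0,0,0.083,-1],[-57,4,-2,0,0,0.083,-1],[-57,8,-2,0,0,0.083,-1],[-56,13,-2,0,0,0.083,-1],[-54,17,-2,0,0,0.083,-1],[0,0,0,0,0,0,-1]]'
python3 - <<'E'
from h import *
st()
K,T=cam('wrist');np.savez('m.npz',K=K,T=T)
im=env.snapshot('wrist');cv2.imwrite('pics/w1.png',im[:,:,::-1])
for n in ["mount","mount_low","mount_tip","mount_posts"]:
    print(n,[(np.round(d["at"],4).tolist(),round(d["p"],2)) for d in env.mark_of('wrist',n)[:2]])
st()
E
```

```text
time: 3.6
position: [0.5431, -0.1677, 0.2606]
tool_rot: [-2.153, -2.287, 0.001]
wrist_force: [0.2, 0.5, -0.2]
grip_width: 0.0856
t 3.6 p [ 0.5431 -0.1677  0.2606] rot [-2.1533e+00 -2.2873e+00  1.2000e-03] yaw 3.46 F [ 0.2  0.5 -0.2] w 0.0856
mount [([0.5459, -0.1651, -0.0033], 0.75)]
mount_low [([0.542, -0.1643, 0.0628], 0.62)]
mount_tip [([0.6065, -0.1626, 0.0398], 0.86)]
mount_posts [([0.5478, -0.1641, 0.0836], 0.97), ([0.5444, -0.1644, 0.0004], 0.2)]
t 3.85 p [ 0.5421 -0.163   0.2615] rot [-2.1462e+00 -2.2941e+00 -4.0000e-04] yaw 3.82 F [-0.1  0.1 -0.3] w 0.0852
```

View pics/w1.png

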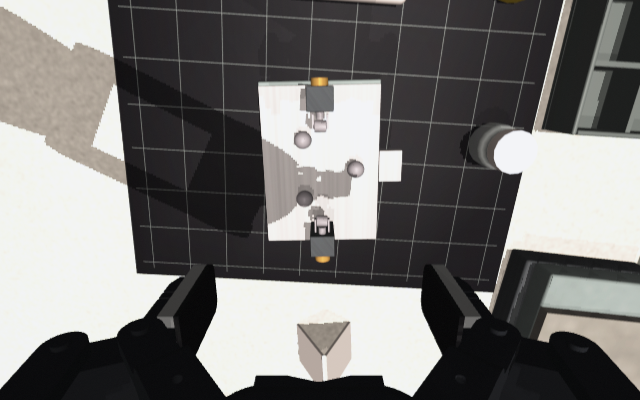

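```bash
python3 - <<'E'
from h import *
st()
K,T=cam('wrist');np.savez('m.npz',K=K,T=T)
im=env.snapshot('wrist');cv2.imwrite('pics/w2.png',im[:,:,::-1])
st()
cv2.imwrite('pics/w2c.png',cv2.resize(im[60:255,235:425,::-1],None,fx=3,fy=3,interpolation=cv2.INTER_CUBIC))
E
```

```text
t 3.85 p [ 0.5421 -0.163   0.2615] rot [-2.1462e+00 -2.2941e+00 -4.0000e-04] yaw 3.82 F [-0.1  0.1 -0.3] w 0.0852
t 3.9 p [ 0.5422 -0.163   0.2616] rot [2.1458e+00 2.2942e+00 4.0000e-04] yaw 3.83 F [ 0.3  0.2 -0.7] w 0.0856
```

View pics/w2c.png

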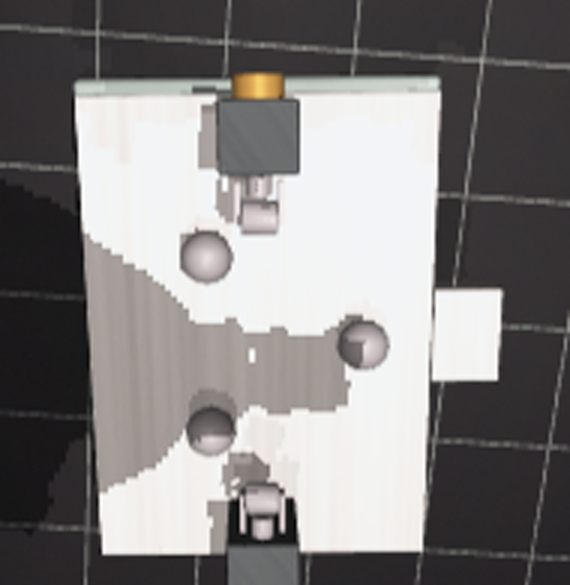

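```bash
cat > fit.py <<'E'
from h import *
from scipy.optimize import least_squares
def fit(P,U,K,T,free_h,x0):
    U=(np.array(U,float))
    def f(v):
        c,s=np.cos(v[2]),np.sin(v[2]);h=v[3] if free_h else 0
        W=np.array([[v[0]+c*p[0]-s*p[1],v[1]+s*p[0]+c*p[1],p[2]+h] for p in P])
        return (np.array([proj(K,T,w) for w in W])-U).ravel()
    r=least_squares(f,x0,loss='soft_l1');e=r.fun.reshape(-1,2) if False else f(r.x).reshape(-1,2)
    return r.x,e
E
python3 - <<'E'
from fit import *
d=np.load('m.npz');K,T=d['K'],d['T']
a=np.radians([0,120,240])
P=[[-55,75,10],[55,75,10],[55,-75,10],[-55,-75,10],[77,15,10],[77,-15,10]]+[[32*np.cos(t),32*np.sin(t),20] for t in a]+[[-11,74,50],[11,74,50],[11,54,50],[-11,54,50]]
P=np.array(P)/1000
U=np.array([[77,95],[440,91],[423,551],[103,552],[501,290],[498,380],[363,345],[206,257],[211,430],[217,99],[299,99],[298,174],[217,174]])
U=(U+.5)/3-.5+[235,60]
x,e=fit(P,U,K,T,True,[.545,-.163,.07,.06]);print(x[:2],np.degrees(x[2]),x[3]);print(e.round(1).tolist())
plan([.541,.175,.23],np.radians(-36.5),7)
E
```

```text
[ 0.54545238 -0.16194293] 4.493790919828965 0.06043472964890146
[[-0.9, 0.3], [0.2, 0.1], [-0.2, -0.5], [-0.5, 0.4], [0.4, -0.5], [-0.5, -0.1], [-0.2, -0.5], [0.2, -0.1], [-0.0, -0.1], [-0.1, 0.0], [0.3, -0.3], [0.6, 0.4], [0.4, 0.8]]
turn total [ 0.    -0.     0.704]
[np.float64(48.2), np.float64(3.1), np.float64(4.5), np.float64(0.0), np.float64(-0.0), np.float64(0.1006), -1]
[np.float64(48.2), np.float64(-1.8), np.float64(4.5), np.float64(0.0), np.float64(-0.0), np.float64(0.1006), -1]
[np.float64(47.8), np.float64(-6.6), np.float64(4.5), np.float64(0.0), np.float64(-0.0), np.float64(0.1006), -1]
[np.float64(46.9), np.float64(-11.4), np.float64(4.5), np.float64(0.0), np.float64(-0.0), np.float64(0.1006), -1]
[np.float64(45.5), np.float64(-16.1), np.float64(4.5), np.float64(0.0), np.float64(-0.0), np.float64(0.1006), -1]
[np.float64(43.7), np.float64(-20.5), np.float64(4.5), np.float64(0.0), np.float64(-0.0), np.float64(0.1006), -1]
[np.float64(41.4), np.float64(-24.8), np.float64(4.5), np.float64(0.0), np.float64(-0.0), np.float64(0.1006), -1]
```

```bash
python3 -m jog '[[48,3,4.5,0,0,0.1,-1],[48,-2,4.5,0,0,0.1,-1],[48,-7,4.5,0,0,0.1,-1],[47,-11,4.5,0,0,0.1,-1],[45,-16,4.5,0,0,0.1,-1],[44,-20,4.5,0,0,0.1,-1],[41,-25,4.5,0,0,0.1,-1],[0,0,0,0,0,0,-1],[0,0,0,0,0,0,-1],[0,0,0,0,0,0,-1]]'
python3 - <<'E'
from h import *
st()
K,T=cam('wrist');np.savez('p.npz',K=K,T=T)
im=env.snapshot('wrist');cv2.imwrite('pics/w3.png',im[:,:,::-1])
st()
c=proj(K,T,[.541,.175,.02]);u,v=np.clip(c-[95,95],0,[450,210]).astype(int);print(u,v)
cv2.imwrite('pics/w3c.png',cv2.resize(im[v:v+190,u:u+190,::-1],None,fx=3,fy=3,interpolation=cv2.INTER_CUBIC))
E
```

```text
time: 5.15
position: [0.5413, 0.1719, 0.2302]
tool_rot: [2.804, 1.416, 0.001]
wrist_force: [0.6, -0.7, -0.1]
grip_width: 0.0853
t 5.15 p [0.5413 0.1719 0.2302] rot [2.8038e+00 1.4162e+00 7.0000e-04] yaw -36.4 F [ 0.6 -0.7 -0.1] w 0.0853
t 5.2 p [0.5414 0.1717 0.2301] rot [2.8043e+00 1.4154e+00 6.0000e-04] yaw -36.44 F [0.1 0.1 0. ] w 0.0856
221 71
```

View pics/w3c.png

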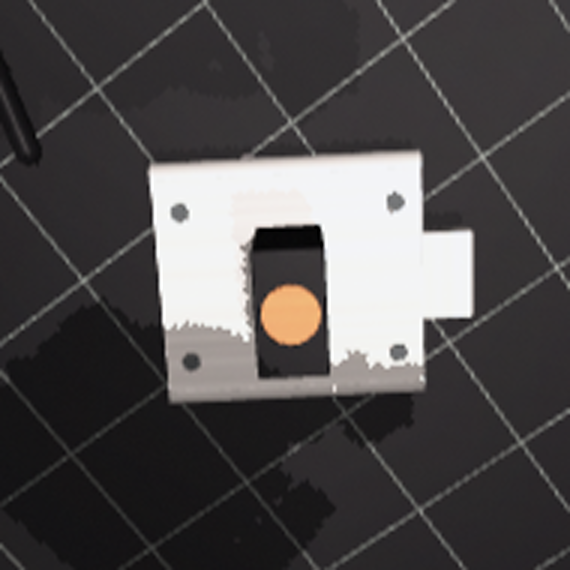

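```bash
python3 - <<'E'
from fit import *
d=np.load('p.npz');K,T=d['K'],d['T']
P=np.array([[62,15,17],[62,-15,17],[45,15,17],[45,-15,17],[0,0,62],[-11,-20,62],[11,-20,62],[-11,20,62],[11,20,62],[-45,0,17]])/1000
U=np.array([[473,231],[472,318],[422,231],[424,318],[291,314],[258,377],[329,377],[253,248],[323,247],[160,286]])
U=(U+.5)/3-.5+[221,71]
for m in (slice(0,10),slice(0,4),slice(4,9)):
    x,e=fit(P[m],U[m],K,T,False,[.541,.175,-.63]);print(x[:2],np.degrees(x[2]));print(e.round(1).tolist())
    if m.stop==10: X=x
x,e=fit(P,U,K,T,True,[.541,.175,-.63,0]);print(x[:2],np.degrees(x[2]),x[3])
plan([X[0],X[1],.13],X[2],2);plan([X[0],X[1],.023],X[2],4)
E
```

```text
[0.54283948 0.17545096] -34.045547766386875
[[0.2, -0.1], [0.2, -0.1], [0.3, 0.6], [-0.2, 0.5], [-0.1, -0.4], [-0.2, 0.3], [0.1, -0.6], [-0.8, 0.1], [0.7, -0.6], [-0.3, 0.5]]
[0.54296836 0.17588706] -34.2645169981569
[[0.1, -0.3], [0.1, -0.3], [0.2, 0.3], [-0.4, 0.3]]
[0.54277363 0.17522057] -34.61903967881284
[[-0.0, -0.1], [-0.3, 0.5], [0.0, -0.3], [-0.5, 0.2], [1.0, -0.2]]
[0.54269933 0.17514932] -34.037643556041054 -0.001495016149801382
turn total [ 0.001 -0.    -0.042]
[np.float64(1.9), np.float64(-0.5), np.float64(50.1), np.float64(0.0003), np.float64(-0.0001), np.float64(-0.0209), -1]
[np.float64(1.9), np.float64(-0.5), np.float64(50.1), np.float64(0.0003), np.float64(-0.0001), np.float64(-0.0209), -1]
turn total [ 0.001 -0.    -0.042]
[np.float64(1.0), np.float64(-0.3), np.float64(51.8), np.float64(0.0001), np.float64(-0.0), np.float64(-0.0104), -1]
[np.float64(1.0), np.float64(-0.3), np.float64(51.8), np.float64(0.0001), np.float64(-0.0), np.float64(-0.0104), -1]
[np.float64(1.0), np.float64(-0.3), np.float64(51.8), np.float64(0.0001), np.float64(-0.0), np.float64(-0.0104), -1]
[np.float64(1.0), np.float64(-0.2), np.float64(51.8), np.float64(0.0001), np.float64(-0.0), np.float64(-0.0104), -1]
```

```bash
python3 -m jog '[[2,-0.5,40,0,0,-0.02,-1],[2,-0.5,50,0,0,-0.021,-1],[0,0,50,0,0,0,-1],[0,0,40,0,0,0,-1],[0,0,26,0,0,0,-1],[0,0,0,0,0,0,-1],[0,0,0,0,0,0,-1],[0,0,0,0,0,0,1],[0,0,0,0,0,0,1],[0,0,0,0,0,0,1],[0,0,0,0,0,0,1],[0,0,0,0,0,0,1],[0,0,0,0,0,0,1]]'
python3 - <<'E'
from h import *
st();print(env.state()['joint_pos'])
E
```

```text
time: 6.82
position: [0.5431, 0.1767, 0.0243]
tool_rot: [2.774, 1.474, 0.001]
wrist_force: [-0.1, -1.3, 6.4]
grip_width: 0.0213
t 6.83 p [0.5431 0.1767 0.0243] rot [2.7741e+00 1.4741e+00 8.0000e-04] yaw -34.03 F [-0.1 -1.3  6.4] w 0.0213
[1.76442318e-01 3.32661355e-01 1.81332436e+00 5.78269568e-06
 9.95065455e-01 7.70376111e-01]
```

```bash
python3 -m jog '[[0,0,-8,0,0,0,1],[0,0,-20,0,0,0,1],[0,0,-45,0,0,0,1],[0,0,-50,0,0,0,1],[0,0,-43,0,0,0,1],[0,0,0,0,0,0,1],[0,0,0,0,0,0,1],[0,0,0,0,0,0,1]]'
python3 - <<'E'
from h import *
st()
K,T=cam('wrist');np.savez('g.npz',K=K,T=T)
im=env.snapshot('wrist');cv2.imwrite('pics/w4.png',im[:,:,::-1])
st()
plan([.5455,-.1619,.19],np.radians(4.5),9,1)
E
```

```text
time: 7.82
position: [0.5413, 0.1763, 0.1876]
tool_rot: [-2.773, -1.473, 0.006]
wrist_force: [0.1, 0.6, -2.6]
grip_width: 0.0207
t 7.83 p [0.5413 0.1763 0.1876] rot [-2.7732 -1.4735  0.0059] yaw -34.03 F [ 0.1  0.6 -2.6] w 0.0207
t 7.88 p [0.5414 0.1763 0.1876] rot [-2.7732 -1.4735  0.0059] yaw -34.03 F [ 0.1 -0.2 -1.9] w 0.0215
turn total [-0.004  0.002 -0.673]
[np.float64(-30.9), np.float64(21.4), np.float64(-0.2), np.float64(-0.0004), np.float64(0.0002), np.float64(-0.0747), 1]
[np.float64(-32.4), np.float64(19.0), np.float64(-0.2), np.float64(-0.0004), np.float64(0.0002), np.float64(-0.0747), 1]
[np.float64(-33.7), np.float64(16.6), np.float64(-0.2), np.float64(-0.0004), np.float64(0.0002), np.float64(-0.0747), 1]
[np.float64(-34.9), np.float64(14.0), np.float64(-0.2), np.float64(-0.0004), np.float64(0.0002), np.float64(-0.0747), 1]
[np.float64(-35.8), np.float64(11.4), np.float64(-0.2), np.float64(-0.0004), np.float64(0.0002), np.float64(-0.0747), 1]
[np.float64(-36.6), np.float64(8.7), np.float64(-0.2), np.float64(-0.0004), np.float64(0.0002), np.float64(-0.0747), 1]
[np.float64(-37.1), np.float64(5.9), np.float64(-0.3), np.float64(-0.0004), np.float64(0.0002), np.float64(-0.0747), 1]
[np.float64(-37.5), np.float64(3.1), np.float64(-0.3), np.float64(-0.0004), np.float64(0.0002), np.float64(-0.0747), 1]
[np.float64(-37.6), np.float64(0.3), np.float64(-0.3), np.float64(-0.0004), np.float64(0.0002), np.float64(-0.0747), 1]
```

View pics/w4.png

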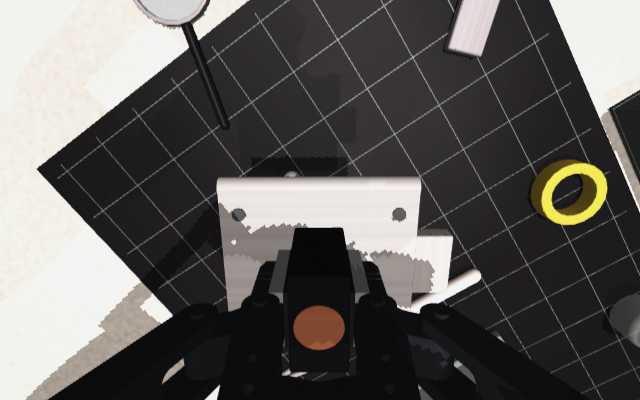

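```bash
python3 - <<'E'
from fit import *
d=np.load('g.npz');K,T=d['K'],d['T']
P=np.array([[62,15,17],[62,-15,17],[0,0,62],[45,41.8,10.7],[-45,41.8,10.7]])/1000
U=np.array([[453,236],[449,293],[319,327],[421,178.5],[218,179.5]])
for fh in (True,False):
    Q=P.copy()
    if not fh: Q[:,2]+=.1876-.0243
    x,e=fit(Q,U,K,T,fh,[.541,.176,-.6,.16][:3+fh]);print(x,np.degrees(x[2]));print(e.round(1).tolist())
    r=np.radians(-34.03);y=np.array([np.cos(r),np.sin(r)]);xx=np.array([-y[1],y[0]])
    dd=x[:2]-[.5413,.1763];print('plate rel tool x,y mm',dd@xx*1e3,dd@y*1e3)
E
```

```text
[ 0.54014211  0.1741972  -0.57973406  0.16319065] -33.21631504462799
[[0.9, 0.1], [-1.4, 0.1], [0.2, 1.6], [-3.7, -2.0], [1.2, -0.4]]
plate rel tool x,y mm -2.3906721311775936 0.21719067614442994
[ 0.54016135  0.17423667 -0.57956611] -33.20669209884383
[[1.0, 0.1], [-1.3, 0.1], [0.2, 1.7], [-3.7, -2.1], [1.1, -0.4]]
plate rel tool x,y mm -2.3471874213610606 0.21104681684220655
```

```bash
python3 - <<'E'
from fit import *
d=np.load('g.npz');K,T=d['K'],d['T']
s=np.array([.5413,.1763,.1876]);r=np.radians(-34.03)
y=np.array([np.cos(r),np.sin(r),0]);B=np.c_[y,np.cross([0,0,1],y),[0,0,1]]  # plate-like axes at TCP, x=tool y
P=np.array([[62,15,17],[62,-15,17],[0,0,62],[45,41.8,10.7],[-45,41.8,10.7],[-11,20,17],[11,20,17],[45,15,17]])/1000
U=np.array([[453,236],[449,293],[319,327],[421,178.5],[218,179.5],[294,228],[343,228],[416,236]])
def f(v):
    W=s+(B@(R.from_euler('ZYX',[v[3],v[5],v[4]]).apply(P)+v[:3]).T).T
    return (np.array([proj(K,T,w) for w in W])-U).ravel()
def g(v): return np.r_[f(v),(v[5])/.01,(v[2]+.0243)/.0015,v[0]/.0015]
q=least_squares(g,[0,0,-.024,0,0,0],x_scale=.01);v=q.x
print('x(tool y),y(tool x),z mm',v[:3]*1e3,'yaw,roll,pitch deg',np.degrees(v[3:]));print(f(v).reshape(-1,2).round(1).tolist())
print(np.sqrt(np.diag(np.linalg.inv(q.jac.T@q.jac)))*[1e3]*3+[57]*0 if 0 else (np.sqrt(np.diag(np.linalg.inv(q.jac.T@q.jac)))).round(4))
E
```

```text
x(tool y),y(tool x),z mm [  0.22403909  -2.45029573 -23.95831949] yaw,roll,pitch deg [ 0.71142401 -0.55570924 -0.00613893]
[[1.2, 0.4], [-1.0, 0.8], [0.2, 1.1], [-3.5, -1.9], [1.3, -0.6], [0.6, -0.1], [-0.0, -0.6], [1.0, 0.7]]
[0.0002 0.0004 0.0007 0.0049 0.0125 0.0061]
```

```bash
python3 -m jog '[[-31,21,0,0,0,-0.074,1],[-32,19,0,0,0,-0.074,1],[-34,17,0,0,0,-0.074,1],[-35,14,0,0,0,-0.074,1],[-36,11,0,0,0,-0.074,1],[-36,9,3,0,0,-0.074,1],[-37,6,6,0,0,-0.074,1],[-37,3,8,0,0,-0.074,1],[-36,1,8,0,0,-0.074,1],[0,0,2,0,0,0,1],[0,0,0,0,0,0,1],[0,0,0,0,0,0,1]]'
python3 - <<'E'
from h import *
st()
K,T=cam('wrist');np.savez('hov.npz',K=K,T=T)
im=env.snapshot('wrist');cv2.imwrite('pics/w5.png',im[:,:,::-1])
st()
plan([.5451,-.1596,.16],np.radians(4.2),1,1)
E
```

```text
time: 9.38
position: [0.5466, -0.1581, 0.1625]
tool_rot: [-2.139, -2.3, -0.0]
wrist_force: [0.5, -0.8, -2.7]
grip_width: 0.0216
t 9.38 p [ 0.5466 -0.1581  0.1625] rot [-2.1387e+00 -2.3002e+00 -1.0000e-04] yaw 4.17 F [ 0.5 -0.8 -2.7] w 0.0216
t 9.43 p [ 0.5468 -0.1581  0.1628] rot [-2.1388e+00 -2.3009e+00 -2.0000e-04] yaw 4.18 F [-0.4 -0.1 -1.8] w 0.021
turn total [-0. -0. -0.]
[np.float64(-1.4), np.float64(-1.8), np.float64(2.8), np.float64(-0.0), np.float64(-0.0002), np.float64(-0.0003), 1]
```

View pics/w5.png

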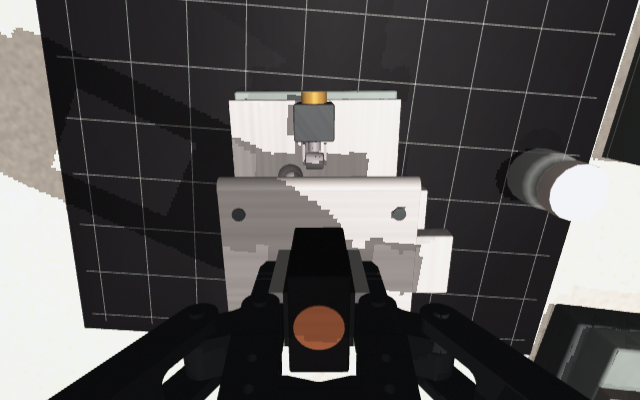

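```bash
python3 - <<'E'
from fit import *
d=np.load('hov.npz');K,T=d['K'],d['T']
P=np.array([[-55,75,10],[55,75,10],[-11,74,50],[11,74,50],[11,54,50],[-11,54,50]])/1000
U=np.array([[230,100],[400,99.5],[294,102],[334.5,102],[334.5,143],[294.5,143]])
Q=P.copy();Q[:,2]+=.0604
for q,fh in ((Q,0),(P,1)):
    x,e=fit(q,U,K,T,fh,[.545,-.162,.078,.06][:3+fh]);print(x,np.degrees(x[2]));print(e.round(1).tolist())
E
```

```text
[ 0.5454563  -0.16205895  0.07551576] 4.326734331045705
[[-1.1, -0.1], [1.1, -0.1], [-0.4, 2.0], [0.4, 1.8], [0.0, -1.4], [-0.0, -1.3]]
[ 0.54544359 -0.16213052  0.07551449  0.05863952] 4.326661828718281
[[-0.5, -0.1], [0.4, -0.1], [-0.2, 2.0], [0.3, 1.8], [-0.1, -1.8], [0.1, -1.7]]
```

```bash
python3 -m jog '[[-1.4,-1.8,8,0,0,0,1],[0,0,12,0,0,0,1],[0,0,9,0,0,0,1],[0,0,4,0,0,0,1],[0,0,0,0,0,0,1],[0,0,0,0,0,0,1]]'
python3 -c "
from h import *
st();plan([.5451,-.1596,.1262],np.radians(4.2),1,1)"
```

```text
time: 10.18
position: [0.5452, -0.1608, 0.1302]
tool_rot: [2.14, 2.299, 0.0]
wrist_force: [0.3, -0.4, -2.0]
grip_width: 0.0213
t 10.18 p [ 0.5452 -0.1608  0.1302] rot [2.1397e+00 2.2994e+00 3.0000e-04] yaw 4.12 F [ 0.3 -0.4 -2. ] w 0.0213
turn total [ 0.001  0.    -0.001]
[np.float64(1.2), np.float64(-0.0), np.float64(4.0), np.float64(0.0006), np.float64(0.0003), np.float64(-0.0014), 1]
```

```bash
python3 -m jog '[[1,0,2,0,0,0,1],[0,0,2,0,0,0,1],[0,0,1.5,0,0,0,1],[0,0,0,0,0,0,1]]'
python3 -c "
from h import *
st()"
python3 -m jog '[[0,0,1,0,0,0,1],[0,0,1,0,0,0,1],[0,0,1,0,0,0,1],[0,0,0,0,0,0,1]]'; python3 -c "
from h import *
st()"
```

```text
time: 10.68
position: [0.5449, -0.1599, 0.1245]
tool_rot: [2.14, 2.3, -0.0]
wrist_force: [-0.5, -1.5, -1.7]
grip_width: 0.0215
t 10.68 p [ 0.5449 -0.1599  0.1245] rot [ 2.1398e+00  2.2996e+00 -3.0000e-04] yaw 4.12 F [-0.5 -1.5 -1.7] w 0.0215
time: 11.18
position: [0.5452, -0.1604, 0.1236]
tool_rot: [2.139, 2.299, -0.001]
wrist_force: [-6.3, -0.4, 11.8]
grip_width: 0.0218
t 11.18 p [ 0.5452 -0.1604  0.1236] rot [ 2.1387e+00  2.2990e+00 -9.0000e-04] yaw 4.14 F [-6.3 -0.4 11.8] w 0.0218
```

```bash
python3 -m jog '[[0,0,1,0,0,0,1],[0,0,0.5,0,0,0,1],[0,0,0,0,0,0,1]]'; python3 -c "
from h import *
st()"
```

```text
time: 11.55
position: [0.5453, -0.1605, 0.1225]
tool_rot: [2.139, 2.299, -0.001]
wrist_force: [-7.6, -0.4, 13.2]
grip_width: 0.0217
t 11.55 p [ 0.5453 -0.1605  0.1225] rot [ 2.1385e+00  2.2987e+00 -1.1000e-03] yaw 4.13 F [-7.6 -0.4 13.2] w 0.0217
```

```bash
python3 -m jog '[[0,0,1,0,0,0,1],[0,0,1,0,0,0,1],[0,0,1,0,0,0,1],[0,0,0,0,0,0,1]]'; python3 -c "
from h import *
st()";  python3 -m jog '[[0,0,1,0,0,0,1],[0,0,1,0,0,0,1],[0,0,0,0,0,0,1]]'; python3 -c "
from h import *
st()"
```

```text
time: 12.05
position: [0.545, -0.1599, 0.1173]
tool_rot: [2.14, 2.299, -0.0]
wrist_force: [-2.2, -0.9, 2.3]
grip_width: 0.0216
t 12.05 p [ 0.545  -0.1599  0.1173] rot [ 2.1396  2.2995 -0.    ] yaw 4.13 F [-2.2 -0.9  2.3] w 0.0216
time: 12.42
position: [0.5448, -0.1594, 0.1138]
tool_rot: [-2.14, -2.3, -0.0]
wrist_force: [1.9, -1.1, -7.0]
grip_width: 0.0212
t 12.43 p [ 0.5448 -0.1594  0.1138] rot [-2.1397e+00 -2.2996e+00 -4.0000e-04] yaw 4.13 F [ 1.9 -1.1 -7. ] w 0.0212
```

```bash
python3 -m jog '[[0,0,1,0,0,0,1],[0,0,1,0,0,0,1],[0,0,0,0,0,0,1]]'; python3 -c "
from h import *
st()";  python3 -m jog '[[0,0,1,0,0,0,1],[0,0,0.5,0,0,0,1],[0,0,0,0,0,0,1]]'; python3 -c "
from h import *
st()"
```

```text
time: 12.8
position: [0.5447, -0.1594, 0.1121]
tool_rot: [-2.14, -2.299, -0.0]
wrist_force: [3.9, -1.9, -10.6]
grip_width: 0.0215
t 12.8 p [ 0.5447 -0.1594  0.1121] rot [-2.1397e+00 -2.2995e+00 -2.0000e-04] yaw 4.12 F [  3.9  -1.9 -10.6] w 0.0215
time: 13.18
position: [0.5448, -0.1596, 0.1112]
tool_rot: [-2.14, -2.3, 0.0]
wrist_force: [2.9, -0.4, -9.5]
grip_width: 0.0214
t 13.18 p [ 0.5448 -0.1596  0.1112] rot [-2.1398e+00 -2.2998e+00  1.0000e-04] yaw 4.13 F [ 2.9 -0.4 -9.5] w 0.0214
```

```bash
python3 -m jog '[[0,0,0.7,0,0,0,1],[0,0,0.7,0,0,0,1],[0,0,0,0,0,0,1]]'; python3 -c "
from h import *
st()";  python3 -m jog '[[0,0,0.6,0,0,0,1],[0,0,0,0,0,0,1]]'; python3 -c "
from h import *
st()"
```

```text
time: 13.55
position: [0.5449, -0.1598, 0.1108]
tool_rot: [2.14, 2.3, -0.0]
wrist_force: [-1.6, 0.3, 2.2]
grip_width: 0.0212
t 13.55 p [ 0.5449 -0.1598  0.1108] rot [ 2.1398e+00  2.2998e+00 -3.0000e-04] yaw 4.13 F [-1.6  0.3  2.2] w 0.0212
time: 13.8
position: [0.5449, -0.1599, 0.1106]
tool_rot: [2.14, 2.3, -0.0]
wrist_force: [-4.6, -0.2, 6.1]
grip_width: 0.0217
t 13.8 p [ 0.5449 -0.1599  0.1106] rot [ 2.1397e+00  2.2998e+00 -4.0000e-04] yaw 4.13 F [-4.6 -0.2  6.1] w 0.0217
```

```bash
python3 -m jog '[[0,0,0,0,0,0,0.3],[0,0,0,0,0,0,0],[0,0,0,0,0,0,-0.5],[0,0,0,0,0,0,-1],[0,0,0,0,0,0,-1],[0,0,0,0,0,0,-1],[0,0,-10,0,0,0,-1],[0,0,-30,0,0,0,-1],[0,0,-40,0,0,0,-1],[0,0,-50,0,0,0,-1],[0,0,-20,0,0,0,-1],[0,0,0,0,0,0,-1],[0,0,0,0,0,0,-1],[0,0,0,0,0,0,-1]]'
python3 - <<'E'
from h import *
st()
K,T=cam('wrist');np.savez('e.npz',K=K,T=T)
im=env.snapshot('wrist');cv2.imwrite('pics/w6.png',im[:,:,::-1])
cv2.imwrite('pics/w6c.png',cv2.resize(im[60:255,225:425,::-1],None,fx=3,fy=3,interpolation=cv2.INTER_CUBIC))
for n in ["plate","mount"]: print(n,[(np.round(d["at"],4).tolist(),round(d["p"],2)) for d in env.mark_of('wrist',n)[:2]])
E
```

```text
time: 15.55
position: [0.5438, -0.1592, 0.2569]
tool_rot: [-2.138, -2.297, 0.002]
wrist_force: [-0.3, 0.6, -0.3]
grip_width: 0.0856
t 15.55 p [ 0.5438 -0.1592  0.2569] rot [-2.1375e+00 -2.2972e+00  2.0000e-03] yaw 4.12 F [-0.3  0.6 -0.3] w 0.0856
plate [([0.5436, -0.1613, 0.0877], 0.87)]
mount []
```

View pics/w6c.png

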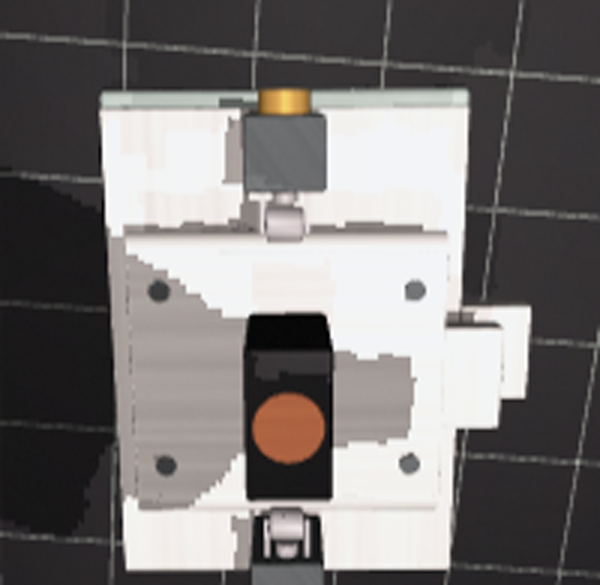

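```bash
python3 - <<'E'
from fit import *
d=np.load('e.npz');K,T=d['K'],d['T'];o=[225,60]
M=np.array([[-55,75,10],[55,75,10],[55,-75,10],[-55,-75,10],[77,15,10],[77,-15,10],[-11,74,50],[11,74,50],[11,54,50],[-11,54,50]])/1e3
UM=np.array([[102,107],[468,107],[447,569],[126,569],[530,306],[527,398],[245,112],[327,114],[326,190],[243,190]])
P=np.array([[62,15,17],[62,-15,17],[45,15,17],[45,-15,17],[0,0,62],[-11,-20,62],[11,-20,62],[-11,20,62],[11,20,62]])/1e3
UP=np.array([[501,325],[499,428],[447,325],[445,428],[288,428],[248,498],[332,498],[246,350],[332,350]])
f=lambda U:(U+.5)/3-.5+o
m,e=fit(M,f(UM),K,T,1,[.545,-.162,.078,.06]);print(m,np.degrees(m[2]),e.round(1).tolist())
p,e=fit(P,f(UP),K,T,1,[.545,-.162,.078,.085]);print(p,np.degrees(p[2]),e.round(1).tolist())
dd=p[:2]-m[:2];tip=dd+.062*np.array([np.cos(p[2])-np.cos(m[2]),np.sin(p[2])-np.sin(m[2])])
print('plan offs mm',dd*1e3,'tip',tip*1e3,'height above deck underside',(p[3]-m[3])*1e3)
E
```

```text
[ 0.54541701 -0.16172637  0.07434537  0.06077349] 4.259676208236671 [[-0.6, 0.1], [0.9, -0.2], [0.4, -0.5], [-0.7, -0.4], [0.3, -0.1], [-0.8, -0.2], [-0.6, 0.5], [0.2, -0.2], [0.2, 0.4], [0.4, 0.5]]
[ 0.54648044 -0.1627932   0.08556359  0.08232519] 4.902432525662723 [[0.8, 0.5], [-0.1, -0.7], [-0.8, 0.8], [-1.3, -0.5], [0.6, -0.6], [-0.0, 0.8], [0.4, 0.5], [-0.6, -0.1], [0.5, -0.5]]
plan offs mm [ 1.06342821 -1.06682605] tip [ 1.00787705 -0.37352239] height above deck underside 21.55169692765823
```

```bash
python3 - <<'E'
from fit import *
d=np.load('e.npz');K,T=d['K'],d['T']
P=np.array([[62,15,17],[62,-15,17],[45,15,17],[45,-15,17],[0,0,62],[-11,-20,62],[11,-20,62],[-11,20,62],[11,20,62],[-45,41.5,10.5],[45,41.5,10.5]])/1e3
U=(np.array([[501,325],[499,428],[447,325],[445,428],[288,428],[248,498],[332,498],[246,350],[332,350],[125,229],[447,231]])+.5)/3-.5+[225,60]
def f(v):
    W=R.from_euler('ZYX',v[2:5]).apply(P)+[v[0],v[1],.0851]
    return (np.array([proj(K,T,w) for w in W])-U).ravel()
q=least_squares(f,[.545,-.162,.078,0,0],loss='soft_l1');print(q.x,f(q.x).reshape(-1,2).round(1).tolist());print((np.sqrt(np.diag(np.linalg.inv(q.jac.T@q.jac)))*.6).round(4))
E
```

```text
[ 0.54599312 -0.16114279  0.07440127  0.00309419  0.01492941] [[1.4, 0.4], [-0.1, -0.7], [-0.5, 0.4], [-1.4, -0.7], [0.4, -0.4], [-0.6, 1.0], [0.0, 0.9], [-0.7, -0.3], [0.7, -0.4], [1.4, 0.5], [-0.2, -0.4]]
[0.0003 0.0004 0.0054 0.007  0.0083]
```

```bash
python3 -c "
from h import *
st();print(env.finish_job());st()"
```

```text
t 15.7 p [ 0.5444 -0.1594  0.2579] rot [-2.1386e+00 -2.2984e+00  1.1000e-03] yaw 4.12 F [ 0.2 -0.  -0. ] w 0.0856
the job is handed in; nothing more can be done
None
the job is handed in; nothing more can be done
```

I picked up the plate by its block, lowered it onto the mount with the tongues aligned, and pressed it in 0.5–1 mm steps until it seated. Then I let go, backed the gripper off and handed the job in at 15.7 s. No verdict was reported.

**Force while pressing (wrist reading):**
- The plungers first touched at a TCP height of about 124 mm, and the push peaked at about 15 N.
- Past the snap they pulled the plate down by about 9 N.
- It stopped hard at about 110.7 mm, 13.5 mm below first touch (13.7 mm expected). The final push was about 8 N.

**Last picture, after letting go:**
- **Plungers:** both rollers sit over the plate's edges. I had no direct plunger readings, so the snap is inferred from this and the force pattern.
- **Position:** the plate's fitted origin is 0.8–1.5 mm from the mount's in plan, against a 2.5 mm limit. The tongue tip is about 1 mm off.
- **Level:** the fitted tilt is 0.015 ± 0.008 rad. That is within the 0.025 limit but too coarse to prove it is level.

**Checks that failed or disagreed:**
- One fit with height left free put the plate 21.6 mm above the deck's underside instead of 24.5 mm. I trusted the felt hard stop over that fit.
- The network did not find the mount in the final picture.
- I did not re-measure the bystanders. The arm passed well above them and never touched them as far as I could tell.

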